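# Turn the garage carousel until the glue faces front

### The job

Turn the turntable on the bench by pushing the pegs on its rim until the tall glue bottle with the pointed nozzle stands at the front, in line with the pointer block that sticks out from under the disc. Do not touch the glue bottle or any other container on the turntable, keep them all standing in their places, and leave the things on the bench around it alone. Then move clear.

Things in the scene. Friction and masses are not known exactly. Their poses are not given: they have to be found in the camera images.
- foot: Fixed dark steel foot, mostly hidden under the disc, with a 44 mm wide tongue ending in a pointer block 30 mm high. Origin: on the bench top (z = 0), on the turning axis. Its -x axis runs along the tongue: the block lies 175 to 230 mm from the axis on the -x side, roughly towards the robot. That side is the front.
- carousel: The turntable: wooden disc, 330 mm diameter, 18 mm thick, top face 36 mm above the bench. Turns either way without end about the vertical axis through its centre; about 1 N at the rim turns it, and it stops almost at once when let go. Carries the six finger pegs. Origin: centre of its underside, 18 mm above the bench; z up, x and y turn with the disc.
- peg (a point): Top centre of one of six alike upright round finger pegs on the rim (20 mm diameter, 60 mm high, tops 96 mm above the bench). They stand every 60 degrees on a circle of 150 mm radius about the axis: at 30, 90, 150, 210, 270 and 330 degrees counter-clockwise from the disc's +x. This is the one at 30 degrees.
- glue: The glue bottle: the tallest thing on the turntable and the only one with a pointed nozzle; white, 46 mm diameter, 100 mm high including the cone (top 136 mm above the bench). Loose. Stands about 75 mm from the turning axis, near 180 degrees of the disc's own frame (midway between two pegs). Origin: centre of its underside.
- jar_a: Squat jar with a screw cap, 52 mm diameter, 48 mm high, loose on the turntable about 75 mm from the axis. Origin: centre of its underside.
- jar_b: A second jar just like the first, loose on the turntable about 75 mm from the axis. Origin: centre of its underside.
- tin: Low steel tin, 50 mm diameter, 36 mm high, loose on the turntable about 75 mm from the axis. Origin: centre of its underside.
- cup: Open small plastic cup, 52 mm across the mouth, 45 mm high, loose on the turntable about 75 mm from the axis. Origin: centre of its underside.
- driver: Screwdriver lying on the bench to the left of the turntable; a bystander. Origin: on its underside. Its handle points along its -x.
- tape: Tape measure standing on the bench to the right of the turntable, 70 x 38 x 66 mm high; a bystander. Origin: centre of its underside.
- partsbin: Empty open grey parts bin on the bench, to the right of the turntable, farther from the robot than the tape measure, 120 x 100 x 50 mm high; a bystander. Origin: centre of its underside.
Not all that is in view belongs to the job. What is shaped like the glue but yellow is not meant. Leave any red look-alike of the jar_a alone.

How it is judged:
At the end, for the whole second after the job is handed in: The glue bottle stands on the pointer side, within 16 mm of the centre line of the tongue; the turntable is at rest (below 0.05 rad/s); all five containers stand upright (0.15 rad) within 100 mm of the axis; the bench things are within 15 mm of their starts (y of glue in the frame of foot between -0.016 and 0.016 m and x of glue in the frame of foot below -0.05 m and angular speed of carousel below 0.05 rad/s and angle between each of glue, jar_a, jar_b, tin, cup's own z axis and vertical below 0.15 rad and horizontal distance between each of glue, jar_a, jar_b, tin, cup and carousel below 0.1 m and height (world z) of each of glue, jar_a, jar_b, tin, cup below 0.05 m and distance of each of driver, tape, partsbin from where it was at the start of the episode below 0.015 m); the robot touches nothing.
It fails at once if the robot touches one of the five containers on the turntable (contact force between any of the fingers, the arm and glue above 0.5 N or contact force between any of the fingers, the arm and jar_a above 0.5 N or contact force between any of the fingers, the arm and jar_b above 0.5 N or contact force between any of the fingers, the arm and tin above 0.5 N or contact force between any of the fingers, the arm and cup above 0.5 N).
It fails at once if a container is lifted off the turntable or tips over (height (world z) of any of glue, jar_a, jar_b, tin, cup above 0.05 m or angle between any of glue, jar_a, jar_b, tin, cup's own z axis and vertical above 0.3 rad).
It fails at once if the screwdriver, tape measure or bin on the bench is moved by more than 15 mm (distance of any of driver, tape, partsbin from where it was at the start of the episode above 0.015 m).
It also fails if it takes over 61 s, if anything falls off the work surface, if the arm or the gripper's body presses on something with over 40 N, if the wrist force passes 120 N, or if a joint passes its speed limit or range.

### The arm

A 7-joint arm with a two-finger parallel gripper is mounted at the origin on the work surface. World frame = base frame: x ahead of the robot, y to its left, z up, the work surface at z = 0. Lengths are in m, angles in rad, forces in N, time in s.
With the tool pointing down it reaches from about 0.425 to 0.875 m from the base axis. Payload 4.7 kg.
Tool frame: the origin (TCP) lies between the finger pads; the fingertips stand 11 mm ahead of it and the grasp point (between the pads) lies 8 mm behind it; z points along the fingers, y is the direction in which the jaws open and shut (so a half turn about z gives the same grasp; the last joint's range is limited). The gripper opens to 87 mm and grips with 3 to 60 N. Pads are 19 mm wide; open, the fingers measure 117 mm over their backs; the gripper's body (75 mm by 190 mm) begins 51 mm behind the grasp point.
Start: joints at [1.203, 0.321, -0.07, 1.45, 0.023, 1.371, -0.057], TCP at [0.242, -0.603, 0.234] pointing down, gripper open.
Joint ranges: [-2.86, 2.86], [-0.3, 2.09], [-1.38, 1.24], [0.06, 2.45], [-1.56, 4.7], [0.09, 2.05], [-2.69, 2.69]. Speed limits (rad/s): [2.57, 2.57, 3.14, 3.14, 3.14, 3.14, 3.14].

### API

Orientations are given as a rotation vector (axis times angle).
In Python, from bench import ctrl gives the robot as it stands.
- The arm moves only by the tool servo_tool, never from a script. Its argument "series" is a list of rows, each an object with "travel": the shift along the tool's x, y, z in m, a list of three; "angular": the turn, a rotation vector about the tool's x, y, z in rad, a list of three. A call has 1 to 5 rows; each row shifts and turns the commanded pose from where the row before left it, along the tool's axes as they then stand; what a row does not reach is not made up. A row lasts 1/10 s, in which the tool goes at most 50 mm and 8.59 degrees, less where a joint would pass 70% of its speed; a pose out of reach is approached as far as the arm can. A call with a gripper value outside its range is refused whole. "claw" is the finger opening in m, from 0 to 0.087, set as the call begins (left out, the last holds). The fingers move at their own pace and stop on an object; "squeeze" is the grip in N (left out, the last holds). Time passes only in rows, so rows that do not move let the fingers close. It gives the time, the measured TCP pose, the force and the opening at its end, in the units of the state.
- ctrl.get_state(): the state, without advancing time (a new reading comes with each control period).
- ctrl.get_image(name): name is "side" or "top"; returns the picture (420x560x3 uint8, red, green, blue); there is no depth.
- ctrl.calibration(name): a dict with "fx", "fy", "cx", "cy" (pixels), "rvec" (rotation vector, rad) and "tvec" (3), from world to camera coordinates, as OpenCV has them. Camera axes: x right, y down, z forward; pixel columns grow to the right and rows downward; lengths in m; the calibration is good to about 2 mm. A picture is of the moment at which its call begins. calibration takes no time and is no camera call.
- ctrl.close_job(): hands the job in, once; it reports no verdict.
The state is a dict: "time": time; "joint_positions": joint angles; "qd": joint speeds; "joint_torque": joint torques, N m; "position": TCP position; "tool_rot": TCP orientation; "ft_force": force on the tool from outside, world axes, zero at the start; "torque": the same for the moment, N m; "grip_width": opening from 0.0 (shut) to 1.0 (fully open).
Only numpy, scipy, OpenCV 4.12 (cv2) and the standard library are available. Lean on these libraries where they do the work, as an engineer would, in place of code of your own. Each camera call takes 0.05 s, during which the arm holds its last target.

## Working session

There is one attempt and no reset: what is moved stays moved. The work goes in short steps, Python scripts to look and compute and a tool call to move; the robot and the scene stay as the last step left them, time stands still between calls to the robot, and variables do not carry over. Pictures are saved under pics/ and viewed, and the job is handed in when it is done.

Besides the shell and the picture viewer there is one more tool, called after "Request:" in YAML: its name, and indented under it one key for each argument. servo_tool: Moves the arm, as the interface text tells. Its arguments: {"type":"object","properties":{"series":{"type":"array","items":{"type":"object","properties":{"travel":{"type":"array","items":{"type":"number"}},"angular":{"type":"array","items":{"type":"number"}}}}},"claw":{"type":"number"},"squeeze":{"type":"number"}},"required":["series"]}

```bash
mkdir -p pics; python3 - <<'E'
from bench import ctrl
import cv2
for n in("side","top"):
    im=ctrl.get_image(n); cv2.imwrite(f"pics/{n}0.png",im[:,:,::-1]); print(n,ctrl.calibration(n))
print(ctrl.get_state())
E
```

```text
side {'fx': 434.6894729901217, 'fy': 434.6894729901217, 'cx': 279.8719062052375, 'cy': 212.62241365411867, 'rvec': array([ 0.61534306, -2.76276509,  1.00035986]), 'tvec': array([0.47976607, 0.23427666, 1.07251339])}
top {'fx': 447.9382247719482, 'fy': 447.9382247719482, 'cx': 284.8485204616428, 'cy': 200.64427983085906, 'rvec': array([ 2.12053102, -2.09924191,  0.21960932]), 'tvec': array([-0.01340753,  0.54480673,  1.08578737])}
{'time': 0.1, 'joint_positions': array([ 1.20309366,  0.32176412, -0.07007736,  1.45157235,  0.02262471,
        1.37079824, -0.05688741]), 'qd': array([ 9.73060279e-05, -3.04755636e-03, -1.15853036e-03, -2.46077151e-03,
       -1.00066920e-03,  3.43755062e-04,  1.53642036e-03]), 'joint_torque': array([-4.51598144e-04, -4.92569447e+01, -4.05682884e-01, -3.13396132e+01,
       -6.40230230e-02,  3.95070633e-02,  6.86712588e-05]), 'position': array([ 0.24194859, -0.6027687 ,  0.23255121]), 'tool_rot': array([-3.08284379e+00, -5.95836027e-01,  7.07530593e-04]), 'ft_force': array([-0.36126576, -0.01665423, -0.50469403]), 'torque': array([-0.04182846,  0.06342961, -0.04294024]), 'grip_width': 1.0016929499396874}
```

```bash
ls . pics
```

```text
.:
pics

pics:
side0.png
top0.png
```

View pics/side0.png

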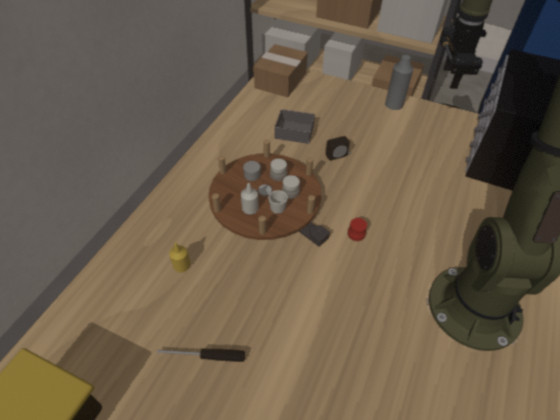

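View pics/top0.png

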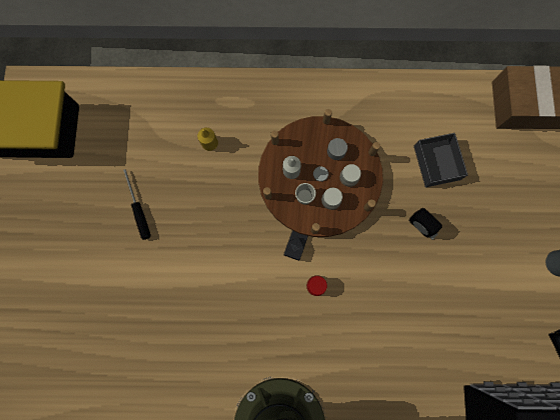

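The top view shows the disc centre near (321,176) and the pointer block at (296,246). The white glue bottle is at (291,167). The yellow look-alike (207,138) and the red jar look-alike (317,286) are off the disc. I'll enlarge the crop to confirm.

```bash
python3 - <<'E'
import cv2
im=cv2.imread("pics/top0.png")[100:265,245:400]; cv2.imwrite("pics/topc.png",cv2.resize(im,None,fx=3.6,fy=3.6,interpolation=cv2.INTER_CUBIC))
im=cv2.imread("pics/side0.png")[130:250,195:345]; cv2.imwrite("pics/sidec.png",cv2.resize(im,None,fx=5,fy=5,interpolation=cv2.INTER_CUBIC))
E
```

```text
(no output)
```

View pics/topc.png

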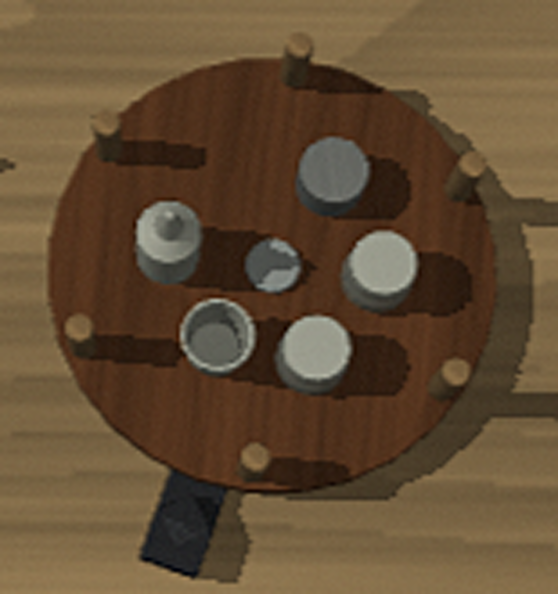

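View pics/sidec.png

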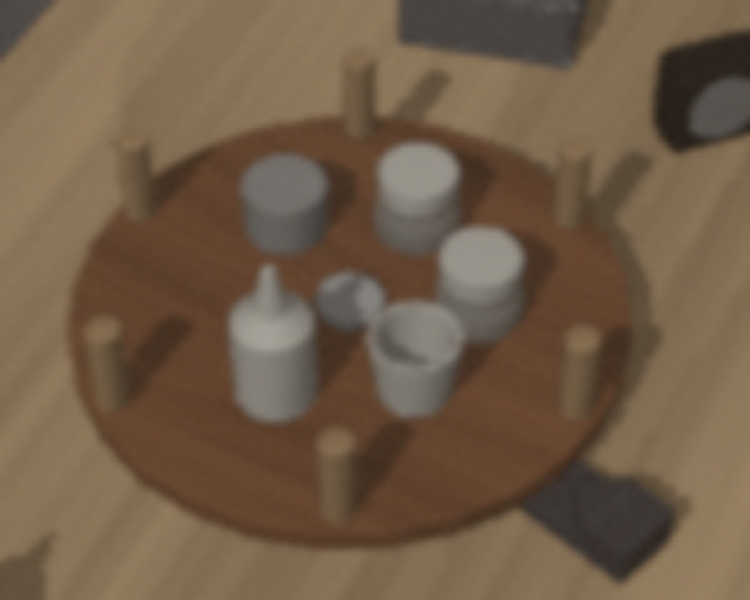

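The only white bottle with a nozzle is at crop (168,240), so that is the glue. Next I'll compute the world geometry.

```bash
cat > h.py <<'E'
import numpy as np, cv2
from bench import ctrl
def ray(n,uv,z):
    c=ctrl.calibration(n); R,_=cv2.Rodrigues(c['rvec']); t=c['tvec']
    d=R.T@np.array([(uv[0]-c['cx'])/c['fx'],(uv[1]-c['cy'])/c['fy'],1]); o=-R.T@t
    return (o+d*(z-o[2])/d[2])[:2]
def crop(p): return np.array(p)/3.6+[245,100]
def scrop(p): return np.array(p)/5+[195,130]
def circ(P):
    P=np.array(P);A=np.c_[2*P,np.ones(len(P))];s=np.linalg.lstsq(A,(P**2).sum(1),rcond=None)[0]
    return s[:2],np.sqrt(s[2]+s[:2]@s[:2])
E
python3 - <<'E'
from h import *
for nm,cf,P,G,B in(("top",crop,[(300,44),(106,124),(78,326),(256,454),(456,372),(474,162)],(166,215),[(140,558),(197,577),(233,490),(170,478)]),
 ("side",scrop,[(360,60),(133,142),(103,328),(336,440),(583,337),(575,150)],(268,268),[(622,560),(675,512)])):
    W=[ray(nm,cf(p),.096) for p in P]; c,r=circ(W); print(nm,c,r)
    a=[np.degrees(np.arctan2(*(w-c)[::-1])) for w in W]; print(np.round(W,3).tolist(),np.round(a,1))
    g=ray(nm,cf(G),.136); print("glue",g,np.hypot(*(g-c)),np.degrees(np.arctan2(*(g-c)[::-1])))
    b=[ray(nm,cf(q),.030) for q in B];m=(b[0]+b[1])/2; print("block",np.round(b,3).tolist(),m,np.hypot(*(m-c)),np.degrees(np.arctan2(*(m-c)[::-1])))
for n,p in(("driver",(150,239)),("driver2",(126,170)),("tape",(425,222)),("red",(317,286)),("yel",(207,140)),("binL",(417,150)),("binL2",(425,186))): print(n,ray("top",p,.03))
E
```

```text
top [ 0.62178624 -0.1014053 ] 0.14981413026890664
[[0.77, -0.117], [0.709, 0.02], [0.562, 0.037], [0.474, -0.085], [0.532, -0.222], [0.683, -0.239]] [  -6.2   54.5  113.4  173.6 -126.7  -66. ]
glue [ 0.6295365  -0.02228769] 0.07949630675446244 84.40523248487864
block [[0.409, -0.007], [0.396, -0.047], [0.458, -0.073], [0.466, -0.028]] [ 0.40260157 -0.02701516] 0.23146449682916637 161.25305550316375
side [ 0.62220327 -0.09740423] 0.14818046784574437
[[0.681, -0.233], [0.769, -0.112], [0.711, 0.022], [0.563, 0.038], [0.474, -0.083], [0.534, -0.216]] [ -66.4   -5.6   53.2  113.7  174.5 -126.6]
glue [ 0.6321624  -0.02302389] 0.075044115702374 82.37375767587534
block [[0.414, -0.001], [0.399, -0.043]] [ 0.40650304 -0.02203457] 0.2284888933067525 160.739639822567
driver [0.44656117 0.33747237]
driver2 [0.62966582 0.41458583]
tape [ 0.49785515 -0.37095442]
red [ 0.33231256 -0.09082346]
yel [0.71555354 0.20346812]
binL [ 0.69288821 -0.36024881]
binL2 [ 0.59379663 -0.37621576]
```

Request:
servo_tool:
  series:
    - {"travel":[0.033,-0.029,0],"angular":[0,0,0]}
    - {"travel":[0.033,-0.029,0],"angular":[0,0,0]}
    - {"travel":[0.033,-0.029,0],"angular":[0,0,0]}
    - {"travel":[0.033,-0.029,0],"angular":[0,0,0]}
    - {"travel":[0.033,-0.029,0],"angular":[0,0,0]}
  claw: 0.045

```text
time: 0.6
position: [0.3417, -0.4053, 0.2332]
tool_rot: [-3.084, -0.596, 0.001]
ft_force: [0.8, -0.9, 0.3]
grip_width: 0.634
```

Request:
servo_tool:
  series:
    - {"travel":[0.033,-0.029,0],"angular":[0,0,0]}
    - {"travel":[0.033,-0.029,0],"angular":[0,0,0]}
    - {"travel":[0.033,-0.029,0],"angular":[0,0,0]}
    - {"travel":[0.033,-0.029,0],"angular":[0,0,0]}
    - {"travel":[0.033,-0.029,0],"angular":[0,0,0]}

```text
time: 1.1
position: [0.4406, -0.2094, 0.2333]
tool_rot: [3.084, 0.596, -0.001]
ft_force: [-0.2, -0.4, -0.6]
grip_width: 0.516
```

Request:
servo_tool:
  series:
    - {"travel":[0.033,-0.029,0],"angular":[0,0,0]}
    - {"travel":[0.033,-0.029,0],"angular":[0,0,0]}
    - {"travel":[0.033,-0.029,0],"angular":[0,0,0]}
    - {"travel":[0.033,-0.029,0],"angular":[0,0,0]}
    - {"travel":[0.033,-0.029,0],"angular":[0,0,0]}

```text
time: 1.6
position: [0.5397, -0.0136, 0.2333]
tool_rot: [3.084, 0.596, -0.0]
ft_force: [0.8, -0.2, 0.5]
grip_width: 0.522
```

Request:
servo_tool:
  series:
    - {"travel":[0,0,0],"angular":[0,0,-0.146]}
    - {"travel":[0,0,0],"angular":[0,0,-0.146]}
    - {"travel":[0,0,0],"angular":[0,0,-0.146]}
    - {"travel":[0,0,0],"angular":[0,0,-0.146]}
    - {"travel":[0,0,0],"angular":[0,0,-0.146]}

```text
time: 2.1
position: [0.5391, -0.0151, 0.233]
tool_rot: [-2.663, -1.666, 0.001]
ft_force: [1.0, 0.2, -0.2]
grip_width: 0.52
```

Request:
servo_tool:
  series:
    - {"travel":[0,0,0],"angular":[0,0,-0.146]}
    - {"travel":[0,0,0],"angular":[0,0,-0.146]}
    - {"travel":[0,0,0],"angular":[0,0,-0.146]}
    - {"travel":[0,0,0],"angular":[0,0,-0.146]}
    - {"travel":[0,0,0],"angular":[0,0,-0.146]}

```text
time: 2.6
position: [0.5391, -0.0152, 0.2331]
tool_rot: [-1.893, -2.506, 0.001]
ft_force: [0.9, -1.1, -0.7]
grip_width: 0.514
```

Request:
servo_tool:
  series:
    - {"travel":[0,0,0],"angular":[0,0,-0.144]}
    - {"travel":[0,0,0],"angular":[0,0,0]}
    - {"travel":[0,0,0],"angular":[0,0,0]}

```text
time: 2.9
position: [0.5392, -0.0152, 0.2333]
tool_rot: [-1.72, -2.628, 0.001]
ft_force: [-0.1, 0.8, -0.5]
grip_width: 0.517
```

Request:
servo_tool:
  series:
    - {"travel":[0.02,0.021,0]}
    - {"travel":[0.02,0.021,0]}
    - {"travel":[0,0,0.04]}
    - {"travel":[0,0,0.04]}
    - {"travel":[0,0,0.025]}

```text
$.series[0]: bad value
```

```bash
python3 - <<'E'
from bench import ctrl
import cv2
a=ctrl.get_image("side")[110:260,150:370];b=ctrl.get_image("top")[90:265,220:420]
cv2.imwrite("pics/s1.png",cv2.resize(a[:,:,::-1],None,fx=3.5,fy=3.5,interpolation=2))
cv2.imwrite("pics/t1.png",cv2.resize(b[:,:,::-1],None,fx=3.4,fy=3.4,interpolation=2))
s=ctrl.get_state();print(s['position'],s['tool_rot'],s['joint_positions'])
E
```

```text
[ 0.53935184 -0.01512605  0.23338779] [-1.71912456e+00 -2.62930047e+00  3.10269577e-04] [ 0.65892736  0.14050502 -0.73780018  1.70489062  0.09712655  1.33375274
  0.31582023]
```

View pics/s1.png

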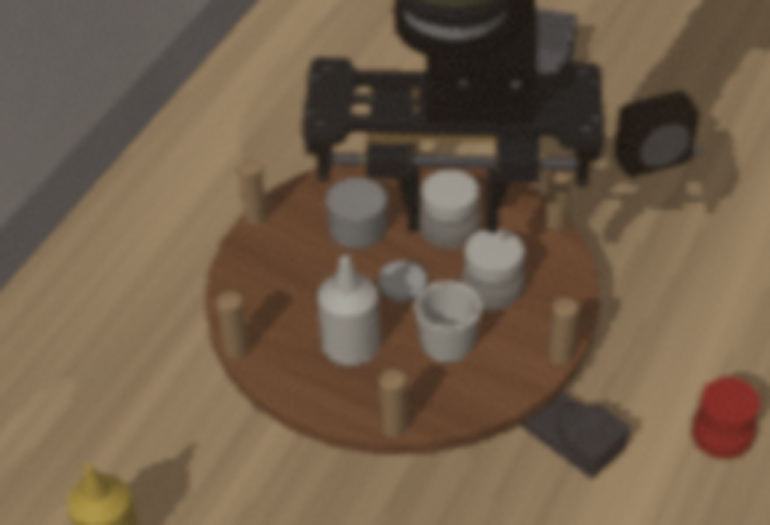

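View pics/t1.png

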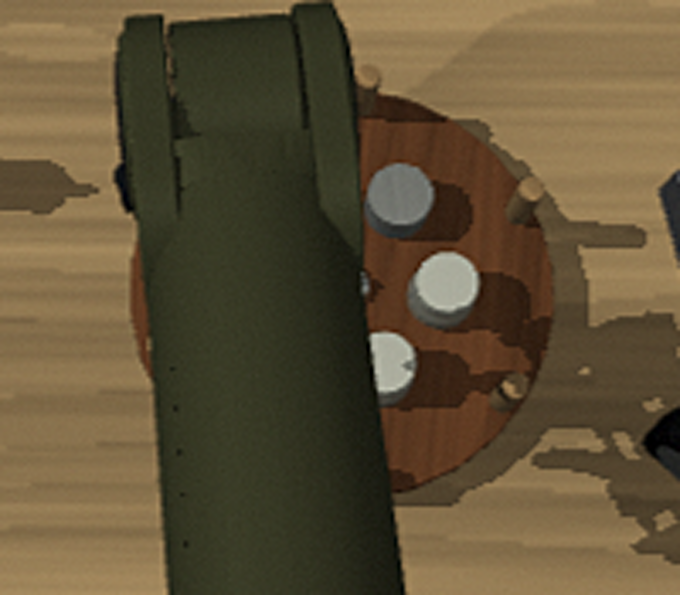

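The call was refused because it had no angular values. The side view shows the gripper still high, with all the containers undisturbed. I'll resend it complete.

Request:
servo_tool:
  series:
    - {"travel":[0.02,0.021,0],"angular":[0,0,0]}
    - {"travel":[0.02,0.021,0],"angular":[0,0,0]}
    - {"travel":[0,0,0.04],"angular":[0,0,0]}
    - {"travel":[0,0,0.04],"angular":[0,0,0]}
    - {"travel":[0,0,0.025],"angular":[0,0,0]}

```text
time: 3.5
position: [0.5603, 0.0385, 0.1257]
tool_rot: [-1.716, -2.628, 0.003]
ft_force: [0.0, 1.0, -0.9]
grip_width: 0.519
```

```bash
python3 - <<'E'
from bench import ctrl
import cv2
a=ctrl.get_image("side")[110:260,150:370]
cv2.imwrite("pics/s2.png",cv2.resize(a[:,:,::-1],None,fx=3.5,fy=3.5,interpolation=2))
s=ctrl.get_state();print(s['position'],s['tool_rot'],s['joint_positions'])
E
```

```text
[0.55804063 0.0380014  0.12221105] [-1.71383016 -2.62399513  0.00727295] [ 0.53516043  0.30301223 -0.75202089  1.78627819  0.22321545  1.1490818
  0.12556584]
```

View pics/s2.png

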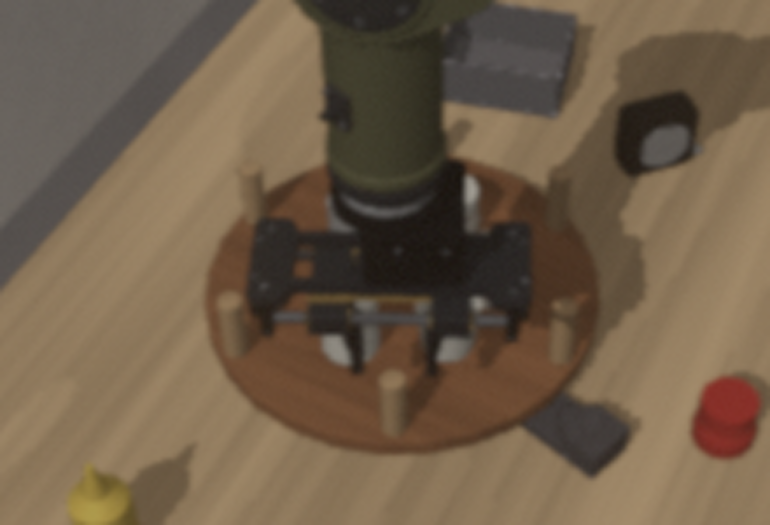

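Both fingertips, (357,370) and (432,370), flank the peg top at (393,378). I'll let it settle and read the state.

Request:
servo_tool:
  series:
    - {"travel":[0,0,0],"angular":[0,0,0]}
    - {"travel":[0,0,0],"angular":[0,0,0]}

```text
time: 3.75
position: [0.5628, 0.0387, 0.13]
tool_rot: [1.716, 2.629, 0.002]
ft_force: [0.5, 0.1, 0.9]
grip_width: 0.518
```

Request:
servo_tool:
  series:
    - {"travel":[0,0,0.008],"angular":[0,0,0]}
    - {"travel":[0,0,0.01],"angular":[0,0,0]}
    - {"travel":[0,0,0.01],"angular":[0,0,0]}
    - {"travel":[0,0,0.008],"angular":[0,0,0]}
    - {"travel":[0,0,0.003],"angular":[0,0,0]}

```text
time: 4.25
position: [0.5609, 0.0383, 0.0881]
tool_rot: [-1.715, -2.63, 0.002]
ft_force: [0.2, 0.1, 0.4]
grip_width: 0.519
```

```bash
python3 - <<'E'
from bench import ctrl
import cv2
a=ctrl.get_image("side")[110:260,150:370]
cv2.imwrite("pics/s3.png",cv2.resize(a[:,:,::-1],None,fx=3.5,fy=3.5,interpolation=2))
s=ctrl.get_state();print(s['position'],s['tool_rot'],s['joint_positions'],s['ft_force'])
E
```

```text
[0.56094303 0.03837885 0.08814784] [-1.71505043e+00 -2.63004637e+00  1.56621947e-03] [ 0.51811674  0.34399524 -0.73882124  1.81667308  0.25953732  1.08229249
  0.0999157 ] [-0.30608139 -0.39576668 -1.42029983]
```

View pics/s3.png

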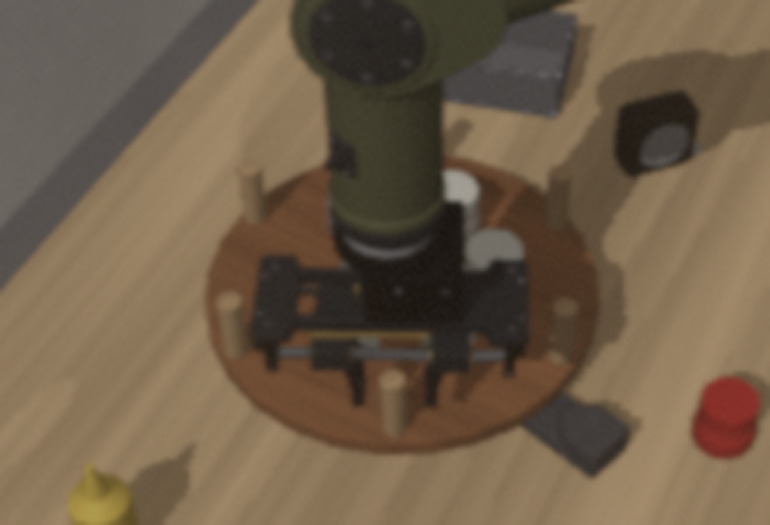

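Request:
servo_tool:
  series:
    - {"travel":[-0.0001,-0.0052,0],"angular":[0,0,-0.035]}
    - {"travel":[-0.0001,-0.0052,0],"angular":[0,0,-0.035]}
    - {"travel":[-0.0001,-0.0052,0],"angular":[0,0,-0.035]}
    - {"travel":[-0.0002,-0.0078,0],"angular":[0,0,-0.052]}
    - {"travel":[-0.0002,-0.0078,0],"angular":[0,0,-0.052]}

```text
time: 4.8
position: [0.5351, 0.0233, 0.0899]
tool_rot: [1.428, 2.797, 0.002]
ft_force: [0.7, 1.4, 0.0]
grip_width: 0.521
```

```bash
cat >> h.py <<'E'
def rep():
    s=ctrl.get_state();p=s['position'];R,_=cv2.Rodrigues(s['tool_rot']);d=p[:2]-[.622,-.0995]
    print(p,"r",np.hypot(*d),"ang",np.degrees(np.arctan2(d[1],d[0]))%360,"yaw x",np.degrees(np.arctan2(R[1,0],R[0,0]))%360,"tilt",R[2,2],s['ft_force'],np.round(s['joint_positions'],2),s['time'])
E
python3 -c "from h import *;rep()"
```

```text
[0.53514394 0.02327353 0.08990135] r 0.1503905416899093 ang 125.27747542352043 yaw x 125.90400350281601 tilt -0.9999988731620033 [0.72322987 1.41603417 0.04331806] [ 0.6   0.29 -0.79  1.88  0.23  1.06  0.35] 4.8
```

Tracking is good: radius 0.150 m, and the tool's yaw matches the arc. I'll continue.

Request:
servo_tool:
  series:
    - {"travel":[-0.0003,-0.0091,0],"angular":[0,0,-0.061]}
    - {"travel":[-0.0003,-0.0091,0],"angular":[0,0,-0.061]}
    - {"travel":[-0.0003,-0.0091,0],"angular":[0,0,-0.061]}
    - {"travel":[-0.0003,-0.0091,0],"angular":[0,0,-0.061]}
    - {"travel":[-0.0003,-0.0091,0],"angular":[0,0,-0.061]}

```text
time: 5.3
position: [0.5027, -0.0086, 0.0899]
tool_rot: [0.986, 2.982, 0.001]
ft_force: [0.7, 0.1, -0.5]
grip_width: 0.519
```

```bash
python3 - <<'E'
from h import *
a=ctrl.get_image("side")[110:260,150:370]
cv2.imwrite("pics/s4.png",cv2.resize(a[:,:,::-1],None,fx=3.5,fy=3.5,interpolation=2))
rep()
E
```

```text
[ 0.50170665 -0.01025542  0.08965875] r 0.1497834588417765 ang 143.42860588447533 yaw x 143.45353982586727 tilt -0.99999926086158 [-1.29546161 -1.37457436 -1.5953295 ] [ 0.74  0.22 -0.83  1.96  0.19  1.05  0.75] 5.35
```

View pics/s4.png

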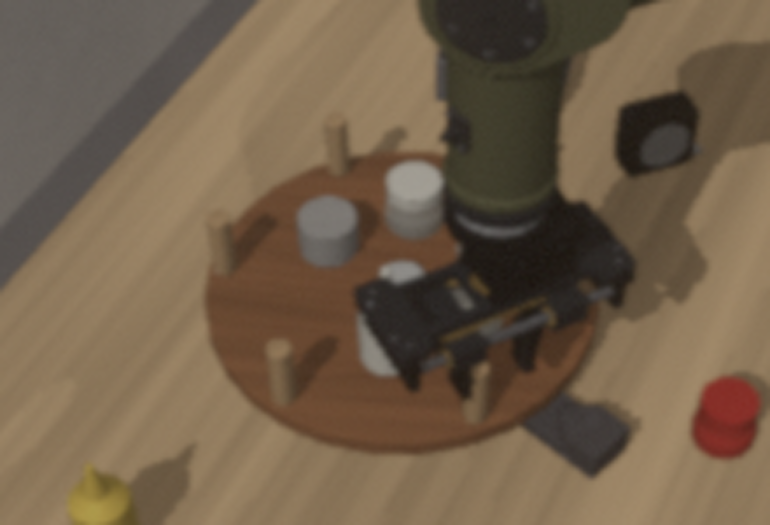

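The disc is turning with the push and the containers are in place. I'll continue about 49° more, slowing at the end.

Request:
servo_tool:
  series:
    - {"travel":[-0.0003,-0.0091,0],"angular":[0,0,-0.061]}
    - {"travel":[-0.0003,-0.0091,0],"angular":[0,0,-0.061]}
    - {"travel":[-0.0003,-0.0091,0],"angular":[0,0,-0.061]}
    - {"travel":[-0.0003,-0.0091,0],"angular":[0,0,-0.061]}
    - {"travel":[-0.0003,-0.0091,0],"angular":[0,0,-0.061]}

```text
time: 5.85
position: [0.4815, -0.0486, 0.0899]
tool_rot: [0.523, 3.097, 0.001]
ft_force: [0.3, 0.1, 1.1]
grip_width: 0.516
```

```bash
python3 -c "from h import *;rep()"
```

```text
[ 0.48151684 -0.048553    0.08988259] r 0.14943598414403444 ang 160.06654237751815 yaw x 160.81265119705074 tilt -0.999999644191491 [0.28629425 0.10151334 1.08360351] [ 0.85  0.17 -0.86  2.    0.15  1.04  1.16] 5.85
```

Request:
servo_tool:
  series:
    - {"travel":[-0.0002,-0.0091,0],"angular":[0,0,-0.061]}
    - {"travel":[-0.0002,-0.0091,0],"angular":[0,0,-0.061]}
    - {"travel":[-0.0003,-0.0091,0],"angular":[0,0,-0.061]}
    - {"travel":[-0.0003,-0.0091,0],"angular":[0,0,-0.061]}
    - {"travel":[-0.0002,-0.0078,0],"angular":[0,0,-0.052]}

```text
time: 6.35
position: [0.473, -0.0922, 0.0897]
tool_rot: [0.062, 3.141, 0.0]
ft_force: [-0.1, 0.7, 0.5]
grip_width: 0.515
```

Request:
servo_tool:
  series:
    - {"travel":[-0.0002,-0.0078,0],"angular":[0,0,-0.052]}
    - {"travel":[-0.0001,-0.0065,0],"angular":[0,0,-0.043]}
    - {"travel":[-0.0001,-0.0052,0],"angular":[0,0,-0.035]}
    - {"travel":[0,-0.0039,0],"angular":[0,0,-0.026]}
    - {"travel":[0,0,0],"angular":[0,0,0]}

```text
time: 6.85
position: [0.4739, -0.116, 0.0897]
tool_rot: [-0.178, 3.136, -0.0]
ft_force: [0.2, -1.3, -0.8]
grip_width: 0.52
```

```bash
python3 - <<'E'
from h import *
a=ctrl.get_image("side")[110:260,150:370]
cv2.imwrite("pics/s5.png",cv2.resize(a[:,:,::-1],None,fx=3.5,fy=3.5,interpolation=2))
rep()
E
```

```text
[ 0.47392501 -0.11568782  0.08967368] r 0.1489572021248679 ang 186.23890240297078 yaw x 186.5074675027236 tilt -0.999999915468001 [-0.41788294 -0.75600598 -0.3916363 ] [ 0.99  0.18 -0.86  1.99  0.16  1.04  1.74] 6.9
```

View pics/s5.png

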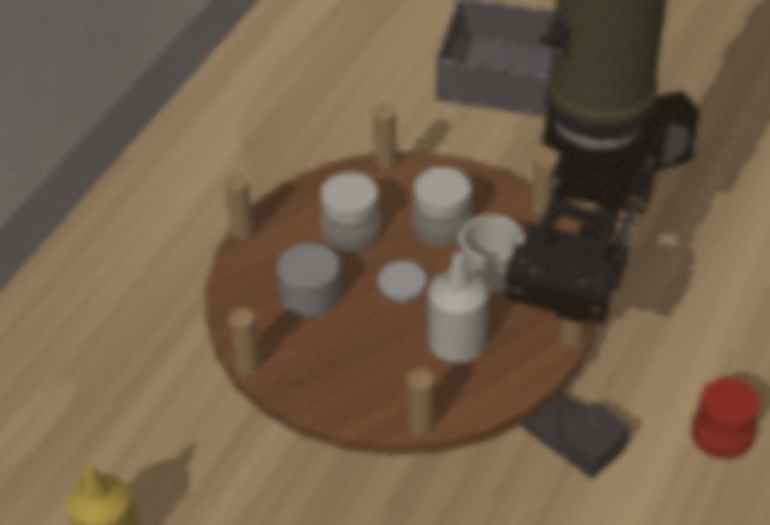

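```bash
python3 - <<'E'
from h import *
c=np.array([.6222,-.0974])
for p,z in(((421,378),.096),((244,318),.096),((239,186),.096),((384,112),.096),((457,260),.136)):
    d=ray("side",np.array(p)/3.5+[150,110],z)-c; print(np.hypot(*d),np.degrees(np.arctan2(d[1],d[0]))%360)
E
```

```text
0.14843587218382603 121.79394742171294
0.14819992156157058 62.001933170680836
0.1460271491502862 2.7096103814817663
0.14912549638653916 302.0447370006941
0.07858955374680754 149.0334500219563
```

The disc has turned 68° and the glue is at about 150–152°, against a target of 161°. I'll push 10° more.

Request:
servo_tool:
  series:
    - {"travel":[0,-0.0055,0],"angular":[0,0,-0.037]}
    - {"travel":[0,-0.0065,0],"angular":[0,0,-0.043]}
    - {"travel":[0,-0.0065,0],"angular":[0,0,-0.043]}
    - {"travel":[0,-0.0045,0],"angular":[0,0,-0.03]}
    - {"travel":[0,-0.0035,0],"angular":[0,0,-0.023]}

```text
time: 7.4
position: [0.4789, -0.1413, 0.0897]
tool_rot: [-0.456, 3.108, 0.0]
ft_force: [-0.6, 0.6, 0.1]
grip_width: 0.511
```

Request:
servo_tool:
  series:
    - {"travel":[0,0,0],"angular":[0,0,0]}
    - {"travel":[0,0,-0.01],"angular":[0,0,0]}
    - {"travel":[0,0,-0.02],"angular":[0,0,0]}
    - {"travel":[0,0,-0.03],"angular":[0,0,0]}
    - {"travel":[0,0,-0.03],"angular":[0,0,0]}

```text
time: 7.9
position: [0.4783, -0.141, 0.181]
tool_rot: [0.456, -3.108, -0.0]
ft_force: [-0.3, 0.6, 0.4]
grip_width: 0.519
```

```bash
python3 - <<'E'
from h import *
a=ctrl.get_image("side")[110:260,150:370]
cv2.imwrite("pics/s6.png",cv2.resize(a[:,:,::-1],None,fx=3.5,fy=3.5,interpolation=2))
rep()
E
```

```text
[ 0.48141914 -0.1417193   0.1860879 ] r 0.14678367753416793 ang 196.7160836368902 yaw x 196.71580378832556 tilt -0.9999690986303984 [2.42731508 0.58835659 4.01826711] [ 1.09  0.09 -0.89  1.86  0.07  1.22  2.04] 7.95
```

View pics/s6.png

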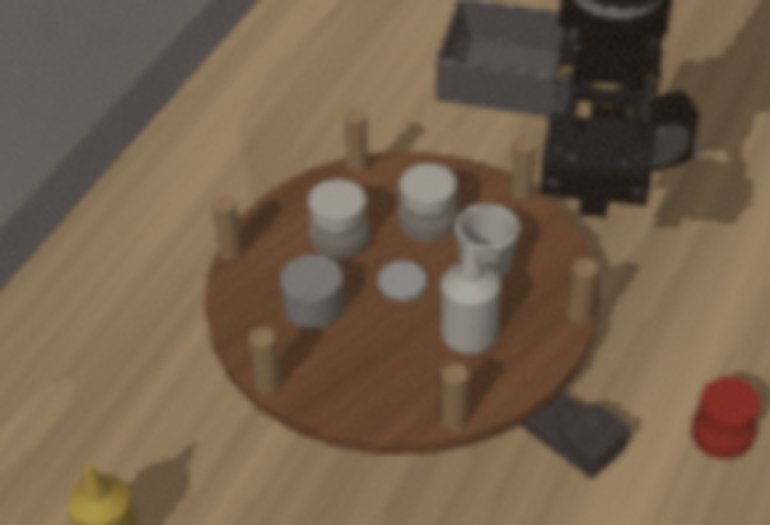

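Clear of the peg. I'll move back up and to the right for an unobstructed look. Tool x points at about 197° and y at about 107°, so −y takes it right; z stays high.

Request:
servo_tool:
  series:
    - {"travel":[0,0,-0.03],"angular":[0,0,0]}
    - {"travel":[0,-0.03,-0.02],"angular":[0,0,0]}
    - {"travel":[0,-0.04,0],"angular":[0,0,0]}
    - {"travel":[0,-0.045,0],"angular":[0,0,0]}
    - {"travel":[0,-0.045,0],"angular":[0,0,0]}

```text
time: 8.45
position: [0.525, -0.2963, 0.2307]
tool_rot: [-0.456, 3.108, -0.003]
ft_force: [-0.1, -0.4, 0.6]
grip_width: 0.517
```

Request:
servo_tool:
  series:
    - {"travel":[0,-0.045,0],"angular":[0,0,0]}
    - {"travel":[0,-0.045,0],"angular":[0,0,0]}
    - {"travel":[0,-0.03,0],"angular":[0,0,0]}
    - {"travel":[0,-0.015,0],"angular":[0,0,0]}
    - {"travel":[0,0,0],"angular":[0,0,0]}

```text
time: 8.95
position: [0.5627, -0.4269, 0.2289]
tool_rot: [0.45, -3.109, -0.0]
ft_force: [-0.8, -0.5, -0.3]
grip_width: 0.516
```

```bash
python3 - <<'E'
from h import *
a=ctrl.get_image("side")[130:250,195:345];b=ctrl.get_image("top")
cv2.imwrite("pics/s7.png",cv2.resize(a[:,:,::-1],None,fx=5,fy=5,interpolation=2))
cv2.imwrite("pics/t7f.png",b[:,:,::-1])
cv2.imwrite("pics/t7.png",cv2.resize(b[100:265,245:400,::-1],None,fx=3.6,fy=3.6,interpolation=2))
rep()
E
```

```text
[ 0.56343625 -0.42317519  0.22975991] r 0.3289306031688559 ang 259.7442163460721 yaw x 196.70526970222176 tilt -0.9999994275403602 [-0.67090418  0.13028988 -0.34744243] [ 1.08  0.53 -0.72  1.28  0.34  1.45  2.26] 9.05
```

View pics/s7.png

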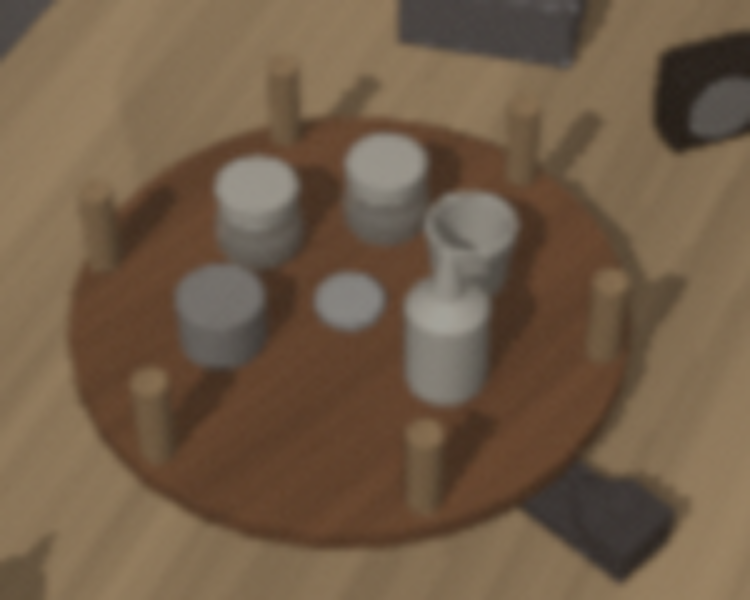

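View pics/t7.png

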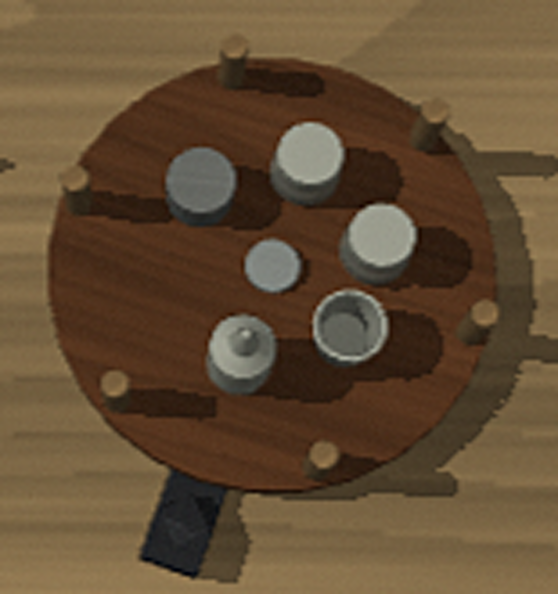

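View pics/t7f.png

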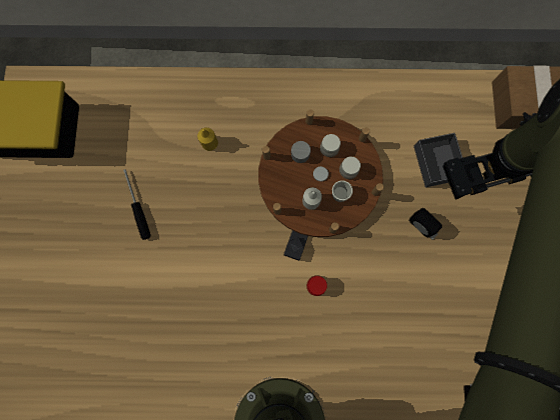

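```bash
python3 - <<'E'
from h import *
for nm,cf,P,G,S,B in(("top",crop,[(235,46),(75,175),(115,384),(323,456),(484,312),(434,110)],(242,338),(241,375),[(140,558),(197,577)]),
 ("side",scrop,[(284,66),(98,194),(150,379),(425,431),(610,280),(525,106)],(450,253),(446,380),[(622,560),(675,512)])):
    W=[ray(nm,cf(p),.096) for p in P]; c,r=circ(W); print(nm,c,r)
    print(np.round([np.degrees(np.arctan2(*(w-c)[::-1]))%360 for w in W],1))
    m=sum(ray(nm,cf(q),.030) for q in B)/2; th=np.arctan2(*(m-c)[::-1]); print("block",np.degrees(th))
    for p,z in((G,.136),(S,.036)):
        g=ray(nm,cf(p),z)-c; print("glue",np.hypot(*g),np.degrees(np.arctan2(*g[::-1]))%360,"off mm",1000*(-np.sin(th)*g[0]+np.cos(th)*g[1]))
E
```

```text
top [ 0.62095001 -0.10021304] 0.14998294383353636
[ 11.2  70.7 131.8 191.4 251.9 312. ]
block 161.46708257349005
glue 0.0803872245626593 160.3209754980358 off mm -1.60790591458106
glue 0.08309947049593314 164.69053444036774 off mm 4.672697717208421
side [ 0.62181727 -0.09794333] 0.14809449219106768
[311.7  12.5  70.9 131.6 192.  251.6]
block 160.57996279301187
glue 0.07578288558114986 161.76786126936267 off mm 1.5710742731597644
glue 0.07766029361130337 159.69509339594282 off mm -1.1993289218914447
```

Both cameras put the glue within about 2 mm of the centre line by its nozzle tip. The arm is clear, so I'm handing in.

```bash
python3 -c "
from bench import ctrl
print(ctrl.close_job())"
```

```text
the job is handed in; nothing more can be done
None
```

The glue bottle now stands at the front, in line with the pointer block, and the job is handed in (no verdict is reported). I straddled the left-front peg with the open fingers and swept it about 78° counter-clockwise, pausing once to measure. I then lifted off and moved clear to the right.

- **Alignment:** measured from the nozzle tip, the glue is 1.6 mm to either side of the tongue's centre line (−1.6 mm from the top camera, +1.6 mm from the side camera). The limit is 16 mm.
- **Disagreement:** a rougher reading at the bottle's foot gave +4.7 mm from the top camera and −1.2 mm from the side camera. Both are well inside the limit.
- **Containers and bench:** in the last pictures all five containers stand upright in their places. The screwdriver, tape measure and bin look unmoved, though I judged this by eye and did not measure it.
- **Robot:** the tool ended about 0.23 m above the bench, touching nothing, at 9 s of the 61 s allowed.
- **Refused call:** one move call was refused because its rows had no angular values. Nothing moved, and I resent it complete.

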